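Level the bread shelf

TASK

The small bread shelf on the counter slopes: lay the spirit level flat on its white board, lengthwise, let go and see the bubble run off, then turn the black grip on top of the shelf's levelling foot until the bubble sits midway between the two lines of the vial. Finish by pressing the level down on the board with the gripper, firmly but without forcing it, and keep pressing: the program ends while still holding it down, bubble still centred. Leave everything else on the counter where it is.

Things in the scene. Friction and masses are not known exactly. Their poses are not given: they have to be found in the camera images.
- level_mid (a point): centre of the spirit level: loose aluminium bar with black end caps, 228 long (x), 24 wide (y), 42 high (z, up), about 0.26 kg, lying on the counter left of the shelf. The point is half-way up, 21 from underside and top. A gap 52 long, 18 deep in the middle of the top holds the green-yellow vial, read from above; the flat top is solid from 26 to 106 either side of the middle
- level: the same spirit level; origin at the middle of its underside, same axes
- bubble (a joint): the pale bubble in the level's vial: metres from the middle along the level's x, 0 centred, ends at +-0.016. The bubble is 11 long and the two black lines are 15 apart. It moves towards the higher end of the level, 11 mm for each degree of slope, and takes 1 to 2 s to settle
- shelf_mid (a point): middle of the top of the shelf's white board in its black steel frame, 100 above the counter when level; 170 wide (x), 320 long (y), z up. The +y end is hinged to posts bolted to the counter, the -y end hangs on the levelling foot and starts too low. A block with a price card (26 by 70, 55 high) stands on the back half (+x) near the hinge; the front half is free
- shelf: the same shelf with its frame and lug; origin on the hinge line, 176 from the board's middle along +y and 12 below its top, same axes
- foot_grip (a point): centre of the round black ribbed grip (40 across, 24 high, upright axis) on top of the levelling foot's threaded spindle, 184 from the board's middle along the shelf's -y, 147 above the counter. The grip spans from 12 below this point to 12 above it. The grip turns but stays at its height
- foot: the levelling foot, grip and spindle; origin on its axis. Clockwise seen from above raises the shelf's low end, anticlockwise lowers it: 12 mm a turn, 360 from the hinge, so one radian moves the bubble about 3.4 mm. Takes about 0.15 N m, has no click, stays where it is left, also with the shelf pressed. At the start it needs a third to two thirds of a turn clockwise
- card_block: bystander: wooden block with a blank price card, on the shelf; leave alone
- screwdriver: bystander: screwdriver lying in front of the shelf; leave alone
- wrench: bystander: wrench lying in front of the foot; leave alone
- jam_jar: bystander: jam jar, 64 across, 85 high, behind the shelf; leave alone
- tin: bystander: tin, 74 across, 105 high, to the right behind the foot; leave alone
- tongs: bystander: steel serving tongs lying behind the shelf, by the bread tray; leave alone
Things that resemble listed ones, but are neither listed nor needed, are in the scene too. Of the things that look like the level, the largest one is meant.

How it is judged:
By the outcome, as a careful person would: the job done as asked, in the order asked, and still so for the second after the job is handed in, while the arm keeps its last pose, push and grip.
It also fails if it takes over 70 s, if anything falls off the work surface, if the arm or the gripper's body presses on something with over 40 N, if the wrist force passes 120 N, or if a joint passes its speed limit or range.

ROBOT

A 6-joint arm with a two-finger parallel gripper is mounted at the origin on the work surface. World frame = base frame: x ahead of the robot, y to its left, z up, the work surface at z = 0. Lengths are in mm, angles in rad, forces in N, time in s.
With the tool pointing down it reaches from about 350 to 975 mm from the base axis. Payload 7.1 kg.
Tool frame: the origin (TCP) lies at the centre of the arm's flange, where the gripper is bolted on; the fingertips stand 182 mm ahead of it and the grasp point (between the pads) lies 163 mm ahead of it; z points along the fingers, y is the line along which they close (so a half turn about z gives the same grasp; the last joint's range is limited). The gripper opens to 88 mm and grips with 3 to 60 N. Pads are 20 mm wide; open, the fingers measure 115 mm over their backs; the gripper's body (75 mm by 178 mm) begins 61 mm behind the grasp point.
Start: joints at [1.213, 0.423, 1.63, -0, 1.089, -0.019], TCP at [207.691, 589.467, 404.675] pointing down, gripper open.
Joint ranges: [-3, 3], [-0.9, 2.11], [0.09, 2.58], [-1.31, 4.45], [0.11, 2.69], [-2.54, 2.54]. Speed limits (rad/s): [2.39, 2.39, 3.01, 3.14, 3.14, 3.14].

INTERFACE

Orientations are given as a rotation vector (axis times angle).
In Python, from workcell import readout, get_image, ctrl gives the robot as it stands.
- The arm moves only by the tool step_arm, never from a script. Its argument "targets" is a list that holds one entry, the list of rows, each a list of 7 numbers: the shift along the world's x, y, z as a fraction of full scale, then the turn, a rotation vector about the world's x, y, z as a fraction of full scale, then the opening, from 0 (shut) to 1 (fully open). In form: [[[dx, dy, dz, wx, wy, wz, claw], ...]]. A call has exactly 5 rows; each row shifts and turns the commanded pose from where the row before left it; what a row does not reach is not made up. Full scale, the value 1, is 0.05 m for a shift and 4 degrees for a turn. A row lasts 1/8 s, in which the tool goes at most 62.5 mm and 10.7 degrees, less where a joint would pass 70% of its speed; a pose out of reach is approached as far as the arm can. A call with a number of a shift or a turn outside -1 to 1 is refused whole. A call with a gripper value outside its range is refused whole. The fingers move at their own pace and stop on an object; the grip force is fixed at half the most. Time passes only in rows, so rows that do not move let the fingers close, or fill a call up. It gives the time, the measured TCP pose, the force, the opening and the grip force at its end, in the units of the state.
- readout.get_obs(): the state, without advancing time (a new reading comes with each control period).
- get_image(name): name is "scene" or "top" or "wrist"; returns a dict with "pixels" (420x560x3 uint8, red, green, blue), "intrinsics" (3x3 intrinsics, pixels), "k1" (the pictures are not rectified: a ray, as slopes to the right and down, at radius r is drawn at 1 + k1 r^2 times it, then the intrinsics apply), "extrinsics" (4x4, takes a point from world to camera coordinates). Camera axes: x right, y down, z forward; pixel columns grow to the right and rows downward; lengths in mm; the calibration is good to about 2 mm. A picture is of the moment at which its call begins. There is no depth.
- ctrl.close_job(): hands the job in; it is judged then, once.
The state is a dict: "t": time; "qpos": joint angles; "qvel": joint speeds; "joint_torque": joint torques, N m; "ee_pos": TCP position; "orientation": TCP orientation; "ft_force": force on the tool from outside, world axes, zero at the start; "moment": the same for the moment, N m; "width": finger opening in mm; "grasp_force": force on a finger pad.
Only numpy, scipy, OpenCV 4.12 (cv2) and the standard library are available. Lean on these libraries where they do the work, as an engineer would, in place of code of your own. Each camera call takes 0.05 s, during which the arm holds its last target. There are 200 camera calls.

## Working session

There is one attempt and no reset: what is moved stays moved. The work goes in short steps, Python scripts to look and compute and a tool call to move; the robot and the scene stay as the last step left them, time stands still between calls to the robot, and variables do not carry over. Pictures are saved under pics/ and viewed, at most 13 in all, crops included, and the job is handed in when it is done.

Besides the shell and the picture viewer there is one more tool, called after "Emit:" by a JSON object that holds its "fn" and its "kwargs", one argument or row to a line. step_arm: Moves the arm, as the interface text tells. Shift numbers are shares of 0.05 m and turn numbers shares of 4 degrees, none past 1 either way. Its arguments: {"type":"object","properties":{"targets":{"type":"array"}},"required":["targets"]}

```bash
mkdir -p pics; ls; cat > h.py <<'E'
import numpy as np, cv2
from workcell import readout, get_image, ctrl
def grab(n,save=None):
    d=get_image(n)
    if save: cv2.imwrite('pics/'+save,d['pixels'][:,:,::-1])
    return d
def dist(d): return np.array([0.]*0)
def ray(d,uv):
    K=np.array(d['intrinsics']);E=np.array(d['extrinsics'])
    p=np.linalg.inv(K)@np.array([uv[0],uv[1],1.]);s=p[:2].copy();r0=np.hypot(*s)
    r=r0
    for _ in range(30): r=r0/(1+d['k1']*r*r)
    s=s*(r/r0 if r0>0 else 1)
    R=E[:3,:3];o=-R.T@E[:3,3];v=R.T@np.array([s[0],s[1],1.])
    return o,v
def onz(d,uv,z):
    o,v=ray(d,uv);return o+v*(z-o[2])/v[2]
def proj(d,P):
    E=np.array(d['extrinsics']);K=np.array(d['intrinsics'])
    c=E[:3,:3]@np.array(P,float)+E[:3,3];s=c[:2]/c[2];s=s*(1+d['k1']*(s@s))
    return (K@np.array([s[0],s[1],1]))[:2]
E
python3 - <<'E'
from h import *
a=grab('top','top0.png');b=grab('scene','scene0.png')
o=readout.get_obs();print(o)
for d in(a,b):
    E=np.array(d['extrinsics']);print(-E[:3,:3].T@E[:3,3],E[:3,:3].round(2).tolist(),d['k1'])
E
```

```text
pics
{'t': 0.1, 'qpos': array([ 1.21300279e+00,  4.23795041e-01,  1.63057121e+00, -1.57646845e-05,
        1.08860540e+00, -1.89980437e-02]), 'qvel': array([-5.16637035e-05, -2.25343224e-03, -2.03703427e-03,  1.72261714e-03,
        1.16322843e-03, -1.10563197e-03]), 'joint_torque': array([ 4.31774670e-04, -5.45618856e+01, -2.74326682e+01,  6.44411612e-02,
        1.88318244e-02, -3.62740059e-05]), 'ee_pos': array([207.61368507, 589.26093789, 403.9767868 ]), 'orientation': array([-5.29584491e-01, -3.09638558e+00,  2.13173049e-03]), 'ft_force': array([ 0.549774  , -0.61745893, -0.66359563]), 'moment': array([-0.01309344, -0.03299831,  0.00241186]), 'grasp_force': 0.0, 'width': 87.72123227651045}
[ 405.40550259   24.28561928 1366.5844283 ] [[0.02, -1.0, 0.03], [-1.0, -0.02, -0.09], [0.09, -0.03, -1.0]] -0.12562647360417517
[1404.93820272  646.00732702  936.18723392] [[-0.57, 0.82, -0.02], [0.51, 0.33, -0.79], [-0.64, -0.46, -0.61]] 0.046653516431079296
```

View pics/top0.png

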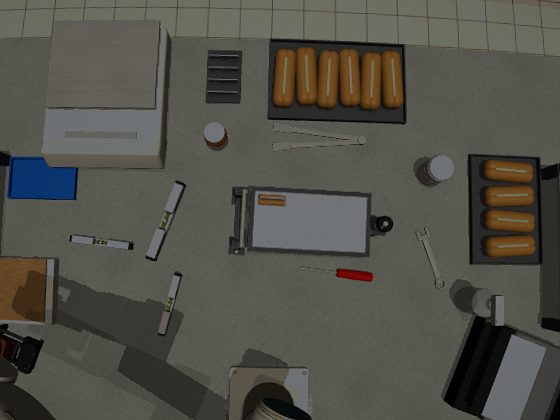

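View pics/scene0.png

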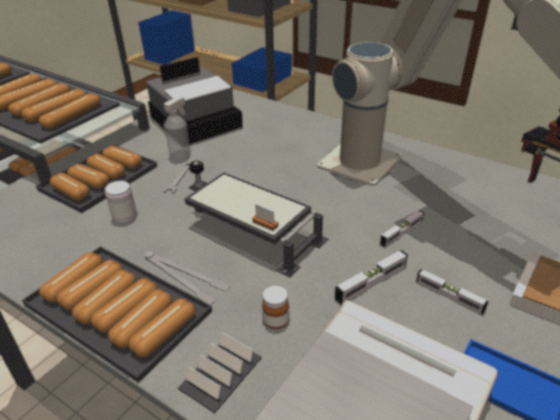

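The largest level runs in the top view from (181,183) to (151,258). The shelf board spans (250,190) to (370,252), with the grip at (384,224) and the hinge posts at (238,220).

```bash
python3 - <<'E'
from h import *
d=grab('top');im=d['pixels'];g=im.max(2).astype(int)
def blob(mask,x0,y0,x1,y1):
    m=np.zeros(g.shape,np.uint8);m[y0:y1,x0:x1]=mask[y0:y1,x0:x1]
    m=cv2.morphologyEx(m,cv2.MORPH_CLOSE,np.ones((3,3),np.uint8))
    c=cv2.findContours(m,0,2)[0];return max(c,key=cv2.contourArea)
print(g[200,100:230:3])
hsv=cv2.cvtColor(im,cv2.COLOR_RGB2HSV)
# green vial
gm=((hsv[:,:,0]>25)&(hsv[:,:,0]<60)&(hsv[:,:,1]>90)).astype(np.uint8)
c=blob(gm,145,180,190,262);print('vial',cv2.minAreaRect(c),onz(d,cv2.minAreaRect(c)[0],34))
bright=(g>150).astype(np.uint8)
for n,b,z in(('lev',(140,175,195,265),42),('board',(246,182,375,258),96)):
    c=blob(bright,*b);r=cv2.minAreaRect(c);P=np.array([onz(d,p,z)for p in cv2.boxPoints(r)])
    print(n,r,P.mean(0).round(1),P.round(1).tolist(),[np.linalg.norm(P[i]-P[i-1]).round(1) for i in range(4)])
dark=(g<45).astype(np.uint8)
c=blob(dark,372,210,398,240);r=cv2.minEnclosingCircle(c);print('grip',r,onz(d,r[0],159))
for e in((181,183),(151,258)):print(onz(d,e,42))
cv2.imwrite('pics/c1.png',cv2.resize(im[170:270,140:400,::-1],None,fx=3,fy=3,interpolation=2))
E
```

```text
[ 90  89  88  91  90  89  88  93  89  86  87  92  90  89  93  87  88  90
  88  90  88  91  87 120 119 120  22  86  88  87  89  87  91  89  88  88
  87  92  90  95  89  92  93  90]
vial ((164.96551513671875, 220.41380310058594), (3.4139678478240967, 17.06983757019043), 23.198589324951172) [503.28624248 292.36559092  34.        ]Traceback (most recent call last):
  File "<stdin>", line 14, in <module>
  File "<stdin>", line 6, in blob
ValueError: max() iterable argument is empty
```

```bash
python3 - <<'E'
from h import *
d=grab('top');im=d['pixels'];g=im.max(2).astype(int)
def blob(mask,x0,y0,x1,y1,k=3):
    m=np.zeros(g.shape,np.uint8);m[y0:y1,x0:x1]=mask[y0:y1,x0:x1]
    m=cv2.morphologyEx(m,cv2.MORPH_CLOSE,np.ones((k,k),np.uint8))
    c=cv2.findContours(m,0,2)[0];return max(c,key=cv2.contourArea)
bright=(g>105).astype(np.uint8)
for n,b,z,k in(('lev',(140,175,195,265),42,9),('board',(246,182,375,258),96,3)):
    c=blob(bright,*b,k);r=cv2.minAreaRect(c);P=np.array([onz(d,p,z)for p in cv2.boxPoints(r)])
    print(n,r,P.mean(0).round(1),P.round(1).tolist(),[np.linalg.norm(P[i]-P[i-1]).round(1) for i in range(4)])
dark=(g<45).astype(np.uint8)
c=blob(dark,372,210,398,240);r=cv2.minEnclosingCircle(c);print('grip',r,onz(d,r[0],159))
for e in((181,183),(151,258)):print(onz(d,e,42))
cv2.imwrite('pics/c1.png',cv2.resize(im[170:270,140:400,::-1],None,fx=3,fy=3,interpolation=2))
E
```

```text
lev ((164.35626220703125, 220.2384796142578), (9.235713005065918, 77.07044219970703), 22.10944938659668) [503.7 292.5  42. ] [[409.8, 340.0, 42.0], [606.4, 268.8, 42.0], [597.4, 244.9, 42.0], [401.1, 316.3, 42.0]] [np.float64(25.3), np.float64(209.1), np.float64(25.6), np.float64(208.9)]
board ((309.58624267578125, 221.49063110351562), (112.01727294921875, 54.88190460205078), 3.2704875469207764) [505.3 -98.1  96. ] [[438.5, 51.1, 96.0], [581.9, 46.7, 96.0], [572.7, -248.8, 96.0], [428.0, -241.3, 96.0]] [np.float64(292.7), np.float64(143.4), np.float64(295.7), np.float64(144.9)]
grip ((380.25, 225.5), 12.582329750061035) [ 494.09632581 -269.11934982  159.        ]
[606.27530405 251.1626382   42.        ]
[399.96214984 324.77902422  42.        ]
```

View pics/c1.png

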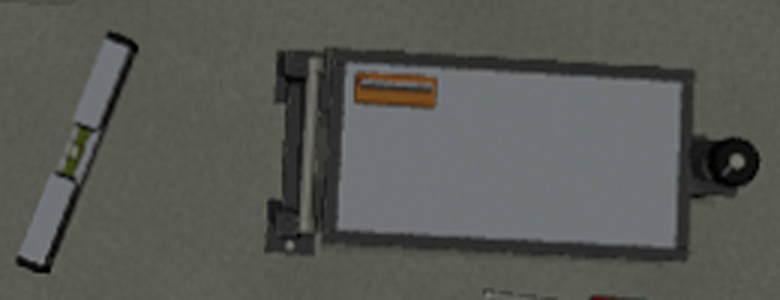

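The grip's centre is at crop (733,162), which is full-image (384,224), and it has a pale radial mark. The level's middle is at about (503.5, 292.5) with its axis at −19.8°. The measured 209 mm of white plus the caps agrees with 228. The shelf's axis is turned by about −2°. I'll move over the level and check with the wrist camera.

Emit:
{"fn": "step_arm", "kwargs": {
  "targets": [
    [[0.592, -0.594, -0.1, 0, 0, 0, 1], [0.592, -0.594, -0.1, 0, 0, 0, 1], [0.592, -0.594, -0.1, 0, 0, 0, 1], [0.592, -0.594, -0.1, 0, 0, 0, 1], [0.592, -0.594, -0.1, 0, 0, 0, 1]]
  ]
}}

```text
t: 0.82
ee_pos: [356.5, 439.9, 379.5]
orientation: [-0.529, -3.097, 0.0]
ft_force: [0.7, 0.2, -0.7]
width: 87.9
grasp_force: 0.0
```

Emit:
{"fn": "step_arm", "kwargs": {
  "targets": [
    [[0.592, -0.594, -0.2, 0, 0, 0, 1], [0.592, -0.594, -0.2, 0, 0, 0, 1], [0.592, -0.594, -0.2, 0, 0, 0, 1], [0.592, -0.594, -0.2, 0, 0, 0, 1], [0.592, -0.594, -0.2, 0, 0, 0, 1]]
  ]
}}

```text
t: 1.45
ee_pos: [504.5, 291.4, 329.3]
orientation: [-0.53, -3.097, 0.0]
ft_force: [0.2, -0.1, -0.1]
width: 87.8
grasp_force: 0.0
```

```bash
python3 - <<'E'
from h import *
d=grab('wrist','w1.png');t=grab('top')
E=np.array(d['extrinsics']);o=readout.get_obs();print(o['ee_pos'],o['orientation'],o['qpos'])
print(-E[:3,:3].T@E[:3,3],E[:3,:3].round(2).tolist(),d['k1'],np.array(d['intrinsics']).round(1).tolist())
print('level expected px',[proj(d,(503.5+s*114*np.cos(-.3456),292.5+s*114*np.sin(-.3456),42)).round(1) for s in(-1,0,1)])
print('grip',onz(t,(384.3,224),159))
E
```

```text
[505.56271478 289.96602089 328.57697796] [-5.34878262e-01 -3.09519936e+00  1.93161348e-03] [ 5.00465594e-01  4.59608749e-01  1.77812529e+00 -8.15381249e-04
  9.05028625e-01 -7.27588786e-01]
[440.55202678 313.77929188 310.02983368] [[0.33, 0.94, -0.0], [0.91, -0.32, 0.25], [0.23, -0.08, -0.97]] -0.062499017764830904 [[292.4, 0.0, 279.6], [0.0, 292.4, 209.8], [0.0, 0.0, 1.0]]
level expected px [array([281.5,  78.5]), array([280.6, 207.4]), array([279.7, 312.8])]
grip [ 498.0954642  -279.45035161  159.        ]
```

View pics/w1.png

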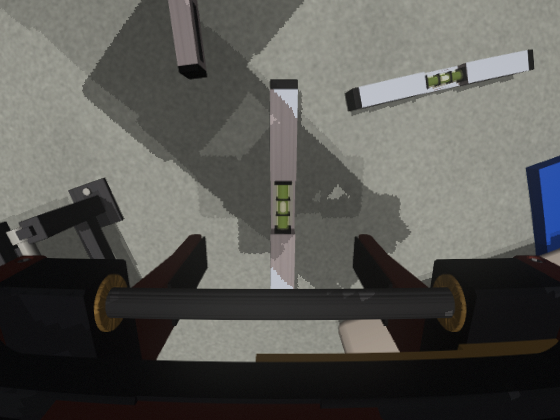

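The wrist view shows the level from (284,80) down past its vial gap (rows 182–233), under the fingers and about 3 px to the right of where I predicted. The arm was still settling, so I'll measure again at rest.

```bash
python3 - <<'E'
from h import *
for _ in range(4): d=grab('wrist')
o=readout.get_obs();print(o['ee_pos'],o['orientation'])
im=d['pixels'];hsv=cv2.cvtColor(im,cv2.COLOR_RGB2HSV)
print('exp',[proj(d,(503.5+s*114*np.cos(-.3456),292.5+s*114*np.sin(-.3456),42)).round(1) for s in(-1,0)])
g=im.max(2).astype(int)
# cap
m=np.zeros(g.shape,np.uint8);m[70:100,255:315]=(g<50)[70:100,255:315]
c=max(cv2.findContours(m,0,2)[0],key=cv2.contourArea);print('cap',cv2.boundingRect(c))
x,y,w,h=cv2.boundingRect(c)
print('end top', onz(d,(x+w/2,y),42))
mg=((hsv[:,:,0]>25)&(hsv[:,:,0]<60)&(hsv[:,:,1]>80)).astype(np.uint8);mg[:,:250]=0;mg[:,320:]=0;mg[:160]=0;mg[250:]=0
ys,xs=np.nonzero(mg);print('vial',xs.min(),xs.max(),ys.min(),ys.max());print(onz(d,((xs.min()+xs.max())/2,(ys.min()+ys.max())/2),36))
for r in(120,150,170,200,245): print(r,im[r,262:308:1].max(1).tolist())
E
```

```text
[503.19181888 292.9870682  329.79597432] [-5.29052249e-01 -3.09650514e+00 -1.60722357e-04]
exp [array([280.6,  80.6]), array([279.8, 208.9])]
cap (270, 82, 27, 9)
end top [398.17817343 333.07421396  42.        ]
vial 276 287 186 229
[504.12871492 294.02329762  36.        ]
120 [95, 95, 94, 94, 95, 96, 94, 152, 164, 165, 171, 168, 166, 143, 133, 132, 131, 129, 126, 127, 130, 131, 132, 132, 131, 131, 129, 129, 132, 134, 129, 126, 130, 129, 104, 77, 78, 79, 79, 133, 134, 136, 134, 133, 131, 131]
150 [77, 76, 77, 78, 78, 80, 81, 100, 124, 128, 132, 131, 127, 126, 128, 130, 128, 127, 123, 126, 127, 129, 129, 128, 128, 129, 126, 128, 129, 129, 125, 126, 128, 127, 80, 76, 76, 76, 77, 78, 79, 77, 75, 77, 77, 76]
170 [76, 76, 78, 79, 77, 78, 78, 108, 122, 126, 129, 128, 126, 124, 126, 125, 126, 124, 120, 124, 125, 126, 126, 124, 125, 127, 123, 126, 126, 124, 121, 124, 125, 114, 79, 72, 73, 73, 76, 75, 74, 76, 77, 76, 76, 77]
200 [79, 78, 77, 77, 76, 76, 74, 76, 107, 120, 123, 124, 123, 52, 33, 44, 58, 65, 74, 83, 85, 85, 77, 68, 50, 40, 31, 67, 119, 122, 122, 122, 93, 80, 79, 77, 76, 76, 77, 75, 72, 72, 75, 74, 76, 75]
245 [93, 93, 90, 91, 91, 93, 95, 88, 117, 122, 124, 124, 121, 122, 124, 122, 120, 119, 118, 121, 128, 130, 145, 152, 152, 148, 151, 153, 153, 150, 151, 148, 113, 94, 88, 89, 89, 92, 93, 92, 92, 90, 91, 91, 93, 92]
```

The level's middle is at (504.2, 294) with its axis at −20.1°; the 113 mm from middle to end agrees with 114. I'll descend and grip it.

Emit:
{"fn": "step_arm", "kwargs": {
  "targets": [
    [[0.01, 0.03, -0.7, 0, 0, -0.15, 1], [0, 0, -0.8, 0, 0, 0, 1], [0, 0, -0.8, 0, 0, 0, 1], [0, 0, -0.4, 0, 0, 0, 1], [0, 0, -0.15, 0, 0, 0, 1]]
  ]
}}

```text
t: 2.38
ee_pos: [503.7, 294.6, 186.6]
orientation: [-0.544, -3.093, 0.001]
ft_force: [0.1, 0.7, 0.6]
width: 87.6
grasp_force: 0.0
```

Emit:
{"fn": "step_arm", "kwargs": {
  "targets": [
    [[0, 0, 0, 0, 0, 0, 0.8], [0, 0, 0, 0, 0, 0, 0], [0, 0, 0, 0, 0, 0, 0], [0, 0, 0, 0, 0, 0, 0], [0, 0, 0, 0, 0, 0, 0]]
  ]
}}

```text
t: 3.0
ee_pos: [504.3, 294.0, 187.4]
orientation: [0.546, 3.093, 0.0]
ft_force: [-1.1, 0.3, -0.7]
width: 41.4
grasp_force: 0.0
```

Emit:
{"fn": "step_arm", "kwargs": {
  "targets": [
    [[0, 0, 0, 0, 0, 0, 0], [0, 0, 0, 0, 0, 0, 0], [0, 0, 0.2, 0, 0, 0, 0], [0, 0, 0.4, 0, 0, 0, 0], [0, 0, 0.8, 0, 0, 0, 0]]
  ]
}}

```text
t: 3.62
ee_pos: [503.6, 293.6, 257.7]
orientation: [-0.545, -3.092, 0.003]
ft_force: [-0.7, 0.4, -3.1]
width: 23.4
grasp_force: 30.0
```

Emit:
{"fn": "step_arm", "kwargs": {
  "targets": [
    [[-0.037, -0.375, 0.45, 0, 0, -0.9, 0], [-0.037, -0.375, 0.45, 0, 0, -0.9, 0], [-0.037, -0.375, 0.45, 0, 0, -0.9, 0], [-0.037, -0.375, 0.45, 0, 0, -0.9, 0], [-0.037, -0.375, 0.45, 0, 0, -0.9, 0]]
  ]
}}

```text
t: 4.25
ee_pos: [494.5, 199.5, 371.7]
orientation: [1.026, 2.969, 0.001]
ft_force: [1.2, 0.2, -3.0]
width: 23.7
grasp_force: 30.0
```

Emit:
{"fn": "step_arm", "kwargs": {
  "targets": [
    [[-0.037, -0.375, 0, 0, 0, -0.9, 0], [-0.037, -0.375, 0, 0, 0, -0.9, 0], [-0.037, -0.375, 0, 0, 0, -0.9, 0], [-0.037, -0.375, 0, 0, 0, -0.9, 0], [-0.037, -0.375, 0, 0, 0, -0.9, 0]]
  ]
}}

```text
t: 4.88
ee_pos: [485.5, 105.2, 369.2]
orientation: [-1.481, -2.77, 0.001]
ft_force: [-0.2, -0.4, -2.2]
width: 24.0
grasp_force: 30.0
```

Emit:
{"fn": "step_arm", "kwargs": {
  "targets": [
    [[-0.037, -0.375, 0, 0, 0, -0.9, 0], [-0.037, -0.375, 0, 0, 0, -0.9, 0], [-0.037, -0.375, 0, 0, 0, -0.9, 0], [-0.037, -0.375, 0, 0, 0, -0.9, 0], [-0.037, -0.375, 0, 0, 0, -0.9, 0]]
  ]
}}

```text
t: 5.5
ee_pos: [476.3, 11.5, 369.7]
orientation: [1.896, 2.505, 0.0]
ft_force: [0.1, -0.0, -2.8]
width: 23.7
grasp_force: 30.0
```

Emit:
{"fn": "step_arm", "kwargs": {
  "targets": [
    [[-0.037, -0.375, 0, 0, 0, -0.9, 0], [-0.037, -0.375, 0, 0, 0, -0.9, 0], [-0.037, -0.375, 0, 0, 0, -0.9, 0], [-0.037, -0.375, 0, 0, 0, -0.9, 0], [-0.037, -0.375, 0, 0, 0, -0.9, 0]]
  ]
}}

```text
t: 6.12
ee_pos: [466.9, -82.3, 369.7]
orientation: [2.265, 2.177, 0.0]
ft_force: [1.0, -0.3, -2.8]
width: 23.9
grasp_force: 30.0
```

```bash
python3 - <<'E'
from h import *
for _ in range(4): d=grab('wrist')
cv2.imwrite('pics/w2.png',d['pixels'][:,:,::-1]);grab('top','t2.png')
o=readout.get_obs();print(o['ee_pos'],o['orientation'],o['qpos'].round(2),o['ft_force'])
P=lambda a,b,z:proj(d,(505+.999*a+.035*b,-97-.035*a+.999*b,z)).round(0).tolist()
print('board corner pred',P(-72,-150,98),P(72,-150,96),P(72,148,99),P(-72,148,99),'grip',proj(d,(498,-280,159)))
E
```

```text
[467.06545169 -81.07669584 369.66917217] [-2.26026217e+00 -2.18168483e+00 -2.01965699e-04] [-0.2   0.25  1.98  0.    0.91 -0.16] [-0.19025781 -0.48616186 -3.10791051]
board corner pred [249.0, 363.0] [384.0, 360.0] [417.0, 51.0] [237.0, 50.0] grip [322.73414321 441.57605088]
```

View pics/w2.png

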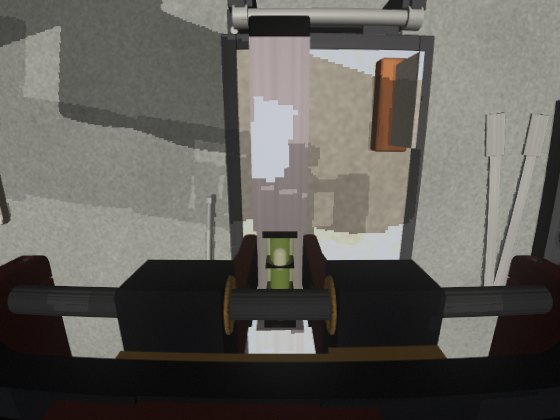

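The level hangs parallel to the board over its front half. The board corners at (237,50) and (423,52) match the prediction within about 2 mm, and the block at (395,105) is clear. Lowering.

Emit:
{"fn": "step_arm", "kwargs": {
  "targets": [
    [[0, 0, -0.5, 0, 0, 0, 0], [0, 0, -0.5, 0, 0, 0, 0], [0, 0, -0.35, 0, 0, 0, 0], [0, 0, -0.17, 0, 0, 0, 0], [0, 0, -0.05, 0, 0, 0, 0]]
  ]
}}

```text
t: 7.0
ee_pos: [467.3, -80.7, 291.0]
orientation: [-2.259, -2.183, 0.0]
ft_force: [0.2, 0.7, -3.0]
width: 23.7
grasp_force: 30.0
```

Emit:
{"fn": "step_arm", "kwargs": {
  "targets": [
    [[0, 0, 0, 0, 0, 0, 0], [0, 0, -0.02, 0, 0, 0, 0], [0, 0, -0.02, 0, 0, 0, 0], [0, 0, -0.02, 0, 0, 0, 0], [0, 0, 0, 0, 0, 0, 0]]
  ]
}}

```text
t: 7.62
ee_pos: [467.2, -81.1, 288.2]
orientation: [-2.26, -2.182, 0.0]
ft_force: [-0.6, 0.5, -3.5]
width: 23.5
grasp_force: 30.0
```

Emit:
{"fn": "step_arm", "kwargs": {
  "targets": [
    [[0, 0, -0.015, 0, 0, 0, 0], [0, 0, 0, 0, 0, 0, 0], [0, 0, -0.015, 0, 0, 0, 0], [0, 0, 0, 0, 0, 0, 0], [0, 0, 0, 0, 0, 0, 0]]
  ]
}}

```text
t: 8.25
ee_pos: [467.2, -81.0, 286.7]
orientation: [-2.26, -2.182, 0.0]
ft_force: [0.8, -0.3, -2.8]
width: 24.2
grasp_force: 30.0
```

Emit:
{"fn": "step_arm", "kwargs": {
  "targets": [
    [[0, 0, -0.015, 0, 0, 0, 0], [0, 0, 0, 0, 0, 0, 0], [0, 0, -0.015, 0, 0, 0, 0], [0, 0, 0, 0, 0, 0, 0], [0, 0, 0, 0, 0, 0, 0]]
  ]
}}

```text
t: 8.88
ee_pos: [467.2, -81.1, 285.3]
orientation: [2.26, 2.182, 0.0]
ft_force: [-0.1, -2.3, -0.5]
width: 24.0
grasp_force: 30.0
```

The hinge end touches. I'll tilt slightly to match the slope, settle it and release.

Emit:
{"fn": "step_arm", "kwargs": {
  "targets": [
    [[0, 0, -0.01, 0.1, 0, 0, 0], [0, 0, -0.01, 0.1, 0, 0, 0], [0, 0, 0, 0, 0, 0, 0], [0, 0, 0, 0, 0, 0, 0.45], [0, 0, 0, 0, 0, 0, 0.6]]
  ]
}}

```text
t: 9.5
ee_pos: [467.2, -80.9, 284.1]
orientation: [-2.253, -2.175, -0.016]
ft_force: [-0.0, -0.2, -0.4]
width: 39.9
grasp_force: 0.0
```

Emit:
{"fn": "step_arm", "kwargs": {
  "targets": [
    [[0, 0, 0, 0, 0, 0, 0.6], [0, 0, 0, 0, 0, 0, 0.6], [0, 0, 0, 0, 0, 0, 0.6], [0, 0, 0, -0.1, 0, 0, 0.6], [0, 0, 0, -0.1, 0, 0, 0.6]]
  ]
}}

```text
t: 10.12
ee_pos: [467.2, -81.0, 284.2]
orientation: [2.26, 2.182, -0.001]
ft_force: [0.2, 0.5, 1.1]
width: 52.8
grasp_force: 0.0
```

Emit:
{"fn": "step_arm", "kwargs": {
  "targets": [
    [[0, 0, 0.2, 0, 0, 0, 0.6], [0, 0, 0.5, 0, 0, 0, 0.6], [0, 0, 0.6, 0, 0, 0, 0.7], [0, 0, 0.4, 0, 0, 0, 1], [0, 0, 0.2, 0, 0, 0, 1]]
  ]
}}

```text
t: 10.75
ee_pos: [467.4, -81.0, 380.8]
orientation: [2.259, 2.181, 0.002]
ft_force: [-0.4, 0.1, -0.1]
width: 78.0
grasp_force: 0.0
```

Emit:
{"fn": "step_arm", "kwargs": {
  "targets": [
    [[0, 0, 0, 0, 0, 0, 1], [0, 0, 0, 0, 0, 0, 1], [0, 0, 0, 0, 0, 0, 1], [0, 0, 0, 0, 0, 0, 1], [0, 0, 0, 0, 0, 0, 1]]
  ]
}}

```text
t: 11.38
ee_pos: [467.2, -81.0, 378.9]
orientation: [-2.26, -2.182, 0.0]
ft_force: [0.3, -0.4, 0.1]
width: 88.0
grasp_force: 0.0
```

```bash
python3 - <<'E'
from h import *
d=grab('wrist','w3.png');grab('top','t3.png')
o=readout.get_obs();print(o['t'],o['ee_pos'],o['orientation'],o['qpos'].round(2),o['ft_force'])
E
```

```text
11.475 [467.20562272 -81.01976752 379.0463084 ] [-2.25988875e+00 -2.18202148e+00  2.12642866e-04] [-0.2   0.24  1.98  0.    0.93 -0.16] [-0.39848343  0.72383622  0.28338615]
```

View pics/w3.png

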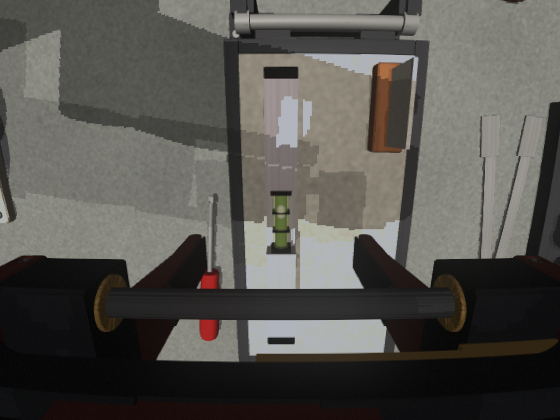

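The level lies flat on the board, and the bubble has run to the hinge end at (281,210). The lines are at about rows 212 and 230. Next is a profile along the vial.

```bash
cat > bub.py <<'E'
from h import *
def prof(d,c,yaw=np.radians(88),z=127,off=(-2,0,2)):
    # profile along level axis about point c (x,y)
    s=np.arange(-28,28.1,1.);a=np.array([np.cos(yaw),np.sin(yaw)]);n=np.array([-a[1],a[0]])
    im=d['pixels'].astype(np.float32)
    P=np.array([[proj(d,[*(np.array(c)+t*a+k*n),z]) for t in s] for k in off],np.float32)
    v=cv2.remap(im,P[:,:,0],P[:,:,1],cv2.INTER_LINEAR).mean(0)
    return s,v
E
python3 - <<'E'
from bub import *
d=grab('wrist')
print(proj(d,(467.5,-81,127)),onz(d,(281,193),127),onz(d,(281,250),127),onz(d,(281,221),127))
s,v=prof(d,(467.5,-81))
for a,b in zip(s,v.round(0)): print(int(a),b.astype(int).tolist(),end=' ')
im=d['pixels'][180:260,250:312,::-1];cv2.imwrite('pics/b3.png',cv2.resize(im,None,fx=7,fy=7,interpolation=2))
E
```

```text
[280.42314143 218.78140326] [468.72033664 -59.29640884 127.        ] [ 467.03183526 -108.72051964  127.        ] [467.91215826 -82.93252381 127.        ]
-28 [38, 38, 36] -27 [39, 39, 37] -26 [50, 50, 43] -25 [63, 65, 50] -24 [78, 86, 53] -23 [93, 107, 58] -22 [93, 107, 58] -21 [93, 107, 57] -20 [93, 107, 57] -19 [93, 106, 57] -18 [93, 107, 57] -17 [93, 107, 57] -16 [93, 106, 57] -15 [93, 106, 57] -14 [92, 106, 56] -13 [90, 104, 56] -12 [76, 86, 49] -11 [49, 52, 38] -10 [58, 60, 45] -9 [79, 87, 53] -8 [93, 106, 57] -7 [92, 106, 56] -6 [92, 106, 56] -5 [92, 106, 56] -4 [92, 106, 56] -3 [92, 106, 56] -2 [92, 105, 55] -1 [91, 105, 56] 0 [95, 107, 61] 1 [111, 116, 81] 2 [131, 131, 104] 3 [135, 134, 109] 4 [97, 96, 79] 5 [57, 56, 47] 6 [119, 117, 96] 7 [142, 140, 115] 8 [142, 141, 115] 9 [144, 142, 116] 10 [140, 138, 113] 11 [126, 127, 100] 12 [102, 110, 71] 13 [91, 105, 55] 14 [91, 105, 55] 15 [91, 105, 55] 16 [91, 105, 55] 17 [91, 105, 54] 18 [91, 105, 55] 19 [88, 101, 53] 20 [63, 71, 41] 21 [27, 26, 24] 22 [27, 26, 24] 23 [38, 36, 34] 24 [82, 76, 75] 25 [113, 105, 103] 26 [113, 105, 104] 27 [114, 105, 104] 28 [114, 105, 105]
```

View pics/b3.png

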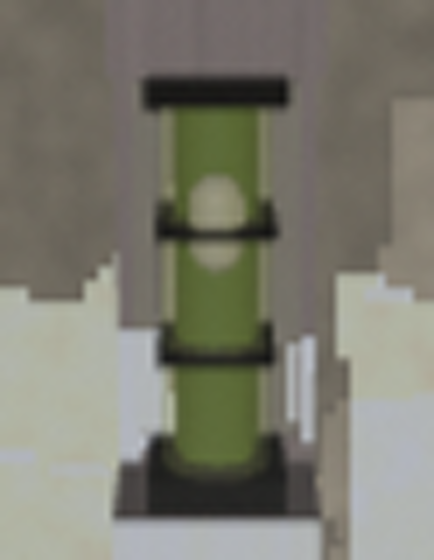

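In level coordinates the lines sit at −10.8 and +4.8 and the bubble at +6.3, so it is about 9 mm off centre. That needs roughly 2.6 rad clockwise, which is within the expected range. Moving to the foot.

Emit:
{"fn": "step_arm", "kwargs": {
  "targets": [
    [[0.062, -0.4, 0, 0, 0, 1, 1], [0.062, -0.4, 0, 0, 0, 1, 1], [0.062, -0.4, 0, 0, 0, 1, 1], [0.062, -0.4, 0, 0, 0, 1, 1], [0.062, -0.4, 0, 0, 0, 1, 1]]
  ]
}}

```text
t: 12.15
ee_pos: [482.8, -181.7, 379.2]
orientation: [1.844, 2.544, 0.0]
ft_force: [0.5, 0.7, 1.0]
width: 87.6
grasp_force: 0.0
```

Emit:
{"fn": "step_arm", "kwargs": {
  "targets": [
    [[0.062, -0.4, 0, 0, 0, 1, 1], [0.062, -0.4, 0, 0, 0, 1, 1], [0.062, -0.4, 0, 0, 0, 1, 1], [0.062, -0.4, 0, 0, 0, 1, 1], [0.062, -0.4, 0, 0, 0, 1, 1]]
  ]
}}

```text
t: 12.78
ee_pos: [498.2, -281.7, 379.1]
orientation: [-1.374, -2.825, -0.0]
ft_force: [0.5, -0.7, 0.5]
width: 87.8
grasp_force: 0.0
```

```bash
python3 - <<'E'
from h import *
for _ in range(4): d=grab('wrist')
cv2.imwrite('pics/w4.png',d['pixels'][:,:,::-1])
o=readout.get_obs();print(o['ee_pos'],o['orientation'],o['qpos'].round(2))
p=proj(d,(498.4,-281,159));print('pred',p)
g=d['pixels'].max(2);m=np.zeros(g.shape,np.uint8);x,y=p.astype(int)
m[y-45:y+45,x-45:x+45]=(g<50)[y-45:y+45,x-45:x+45]
for c in cv2.findContours(m,0,2)[0]:
    if cv2.contourArea(c)>100:
        u,r=cv2.minEnclosingCircle(c);print(cv2.contourArea(c),u,r,cv2.boundingRect(c),onz(d,u,159))
E
```

```text
[ 497.98269598 -280.88081992  378.92316585] [-1.38028667e+00 -2.82142115e+00 -3.68540937e-04] [-0.53  0.38  1.77  0.    0.99 -1.2 ]
pred [280.70925106 231.20265813]
3720.5 (289.0633850097656, 218.06338500976562) 41.3203125 (250, 186, 75, 72) [ 497.04755364 -269.5478755   159.        ]
```

View pics/w4.png

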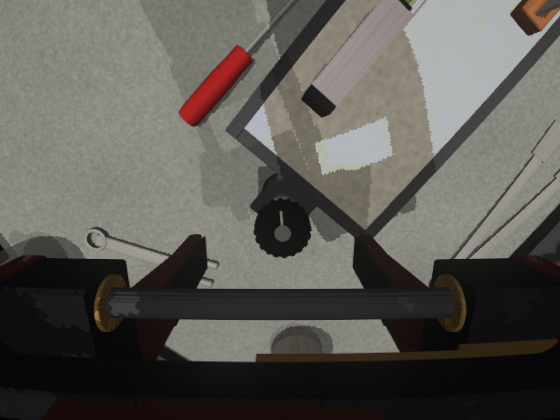

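The grip disc is centred at about (283,230), which maps to roughly (499, −280), within 2 mm of the prediction. Its pale mark points up in the image, the fingers are centred either side of it, and nothing is in the way. Descend and grip.

Emit:
{"fn": "step_arm", "kwargs": {
  "targets": [
    [[0.012, 0.014, -0.4, 0, 0, 0, 1], [0, 0, -0.4, 0, 0, 0, 1], [0, 0, -0.3, 0, 0, 0, 1], [0, 0, -0.2, 0, 0, 0, 1], [0, 0, -0.06, 0, 0, 0, 0.8]]
  ]
}}

```text
t: 13.6
ee_pos: [498.7, -280.1, 310.6]
orientation: [-1.377, -2.823, -0.0]
ft_force: [0.1, -0.2, 0.0]
width: 81.0
grasp_force: 0.0
```

Emit:
{"fn": "step_arm", "kwargs": {
  "targets": [
    [[0, 0, 0, 0, 0, 0, 0], [0, 0, 0, 0, 0, 0, 0], [0, 0, 0, 0, 0, 0, 0], [0, 0, 0, 0, 0, 0, 0], [0, 0, 0, 0, 0, 0, 0]]
  ]
}}

```text
t: 14.22
ee_pos: [499.2, -280.1, 311.4]
orientation: [1.377, 2.822, 0.001]
ft_force: [3.3, 2.6, 1.7]
width: 39.6
grasp_force: 30.0
```

Emit:
{"fn": "step_arm", "kwargs": {
  "targets": [
    [[0.006, 0.005, 0, 0, 0, -0.5, 0], [0, 0, 0, 0, 0, -1, 0], [0, 0, 0, 0, 0, -1, 0], [0, 0, 0, 0, 0, -1, 0], [0, 0, 0, 0, 0, -1, 0]]
  ]
}}

```text
t: 14.85
ee_pos: [499.4, -280.0, 311.4]
orientation: [1.806, 2.57, 0.001]
ft_force: [2.7, 3.0, 2.2]
width: 39.7
grasp_force: 30.0
```

Emit:
{"fn": "step_arm", "kwargs": {
  "targets": [
    [[0, 0, 0, 0, 0, -1, 0], [0, 0, 0, 0, 0, -1, 0], [0, 0, 0, 0, 0, -1, 0], [0, 0, 0, 0, 0, -1, 0], [0, 0, 0, 0, 0, -1, 0]]
  ]
}}

```text
t: 15.48
ee_pos: [499.6, -279.9, 311.4]
orientation: [2.225, 2.217, 0.001]
ft_force: [3.7, 3.9, 0.5]
width: 39.7
grasp_force: 30.0
```

Emit:
{"fn": "step_arm", "kwargs": {
  "targets": [
    [[0, 0, 0, 0, 0, -1, 0], [0, 0, 0, 0, 0, -1, 0], [0, 0, 0, 0, 0, -1, 0], [0, 0, 0, 0, 0, -1, 0], [0, 0, 0, 0, 0, -1, 0]]
  ]
}}

```text
t: 16.1
ee_pos: [499.8, -280.0, 311.4]
orientation: [2.576, 1.796, 0.002]
ft_force: [5.1, 2.6, -0.6]
width: 39.3
grasp_force: 30.0
```

Emit:
{"fn": "step_arm", "kwargs": {
  "targets": [
    [[0, 0, 0, 0, 0, -1, 0], [0, 0, 0, 0, 0, -1, 0], [0, 0, 0, 0, 0, -1, 0], [0, 0, 0, 0, 0, -1, 0], [0, 0, 0, 0, 0, -1, 0]]
  ]
}}

```text
t: 16.73
ee_pos: [499.9, -280.1, 311.4]
orientation: [2.848, 1.322, 0.003]
ft_force: [6.5, 2.2, -1.1]
width: 39.5
grasp_force: 30.0
```

Emit:
{"fn": "step_arm", "kwargs": {
  "targets": [
    [[0, 0, 0, 0, 0, -1, 0], [0, 0, 0, 0, 0, -1, 0], [0, 0, 0, 0, 0, -1, 0], [0, 0, 0, 0, 0, -1, 0], [0, 0, 0, 0, 0, -1, 0]]
  ]
}}

```text
t: 17.35
ee_pos: [500.0, -280.2, 311.4]
orientation: [3.035, 0.807, 0.004]
ft_force: [6.1, 1.6, -1.1]
width: 39.2
grasp_force: 30.0
```

Emit:
{"fn": "step_arm", "kwargs": {
  "targets": [
    [[0, 0, 0, 0, 0, -1, 0], [0, 0, 0, 0, 0, -1, 0], [0, 0, 0, 0, 0, -1, 0], [0, 0, 0, 0, 0, -1, 0], [0, 0, 0, 0, 0, -1, 0]]
  ]
}}

```text
t: 17.98
ee_pos: [500.0, -280.3, 311.4]
orientation: [3.129, 0.268, 0.004]
ft_force: [5.9, -0.3, -2.4]
width: 39.5
grasp_force: 30.0
```

Emit:
{"fn": "step_arm", "kwargs": {
  "targets": [
    [[0, 0, 0, 0, 0, -1, 0], [0, 0, 0, 0, 0, -1, 0], [0, 0, 0, 0, 0, -1, 0], [0, 0, 0, 0, 0, -1, 0], [0, 0, 0, 0, 0, -1, 0]]
  ]
}}

```text
t: 18.6
ee_pos: [500.1, -280.5, 311.5]
orientation: [3.128, -0.279, 0.005]
ft_force: [5.7, -1.3, -2.5]
width: 39.6
grasp_force: 30.0
```

```bash
python3 - <<'E'
from h import *
d=grab('wrist','w5.png');t=grab('top','t5.png')
o=readout.get_obs();print(o['t'],o['ee_pos'],o['orientation'],o['qpos'].round(2),o['ft_force'],o['moment'],o['grasp_force'])
im=np.hstack([cv2.resize(t['pixels'][195:255,240:400],(480,180)),]);
p=proj(t,(467.5,-83,127));x,y=p.astype(int);print(p)
cv2.imwrite('pics/t5c.png',cv2.resize(t['pixels'][y-15:y+15,x-20:x+20,::-1],None,fx=12,fy=12,interpolation=2))
E
```

```text
18.7 [ 500.04441562 -280.52591247  311.45272447] [ 3.12782659 -0.27874007  0.00494575] [-0.53  0.47  1.81  0.    0.86  1.22] [ 5.58955945 -0.96955983 -3.15008973] [-0.05113738 -0.72127753 -0.09001548] 30.000014305114746
[304.97275672 235.13697774]
```

```bash
python3 - <<'E'
from bub import *
d=grab('top')
for n in('t3','t5'):
    d['pixels']=cv2.imread(f'pics/{n}.png')[:,:,::-1]
    s,v=prof(d,(467.5,-83.),off=(-1,0,1));print(n,[(int(a),b.astype(int).tolist()) for a,b in zip(s,v.round(0)) if abs(a)<26 and a%1==0])
E
```

```text
t3 [(-25, [117, 120, 103]), (-24, [117, 120, 103]), (-23, [117, 120, 103]), (-22, [117, 120, 102]), (-21, [117, 120, 102]), (-20, [117, 120, 102]), (-19, [117, 119, 102]), (-18, [117, 119, 102]), (-17, [117, 119, 102]), (-16, [117, 119, 102]), (-15, [117, 119, 102]), (-14, [117, 119, 101]), (-13, [117, 119, 101]), (-12, [117, 119, 101]), (-11, [117, 119, 101]), (-10, [117, 119, 101]), (-9, [117, 119, 101]), (-8, [117, 119, 102]), (-7, [117, 118, 101]), (-6, [117, 118, 101]), (-5, [117, 117, 100]), (-4, [117, 117, 100]), (-3, [117, 116, 100]), (-2, [117, 116, 100]), (-1, [117, 116, 99]), (0, [116, 116, 98]), (1, [117, 116, 98]), (2, [117, 116, 98]), (3, [117, 116, 98]), (4, [117, 116, 99]), (5, [116, 115, 99]), (6, [117, 115, 99]), (7, [117, 116, 99]), (8, [118, 116, 99]), (9, [118, 116, 99]), (10, [118, 116, 99]), (11, [118, 116, 99]), (12, [119, 116, 99]), (13, [115, 112, 95]), (14, [103, 99, 84]), (15, [91, 86, 73]), (16, [95, 91, 77]), (17, [105, 100, 85]), (18, [114, 108, 92]), (19, [115, 109, 92]), (20, [117, 109, 93]), (21, [117, 110, 93]), (22, [117, 110, 94]), (23, [117, 110,
[... 398 characters left out ...]
7, 69, 21]), (-8, [51, 62, 20]), (-7, [51, 61, 20]), (-6, [52, 62, 21]), (-5, [55, 65, 25]), (-4, [69, 76, 42]), (-3, [84, 88, 60]), (-2, [94, 97, 73]), (-1, [101, 104, 83]), (0, [109, 111, 93]), (1, [110, 112, 96]), (2, [112, 114, 100]), (3, [113, 116, 102]), (4, [113, 116, 102]), (5, [114, 116, 103]), (6, [97, 99, 84]), (7, [78, 81, 62]), (8, [65, 70, 46]), (9, [62, 70, 36]), (10, [59, 70, 26]), (11, [60, 73, 25]), (12, [62, 75, 25]), (13, [63, 76, 25]), (14, [63, 76, 25]), (15, [63, 76, 25]), (16, [63, 76, 25]), (17, [63, 75, 24]), (18, [63, 75, 24]), (19, [63, 76, 24]), (20, [64, 77, 25]), (21, [60, 72, 24]), (22, [52, 63, 22]), (23, [45, 54, 20]), (24, [34, 40, 18]), (25, [23, 26, 15])]
```

View pics/t5c.png

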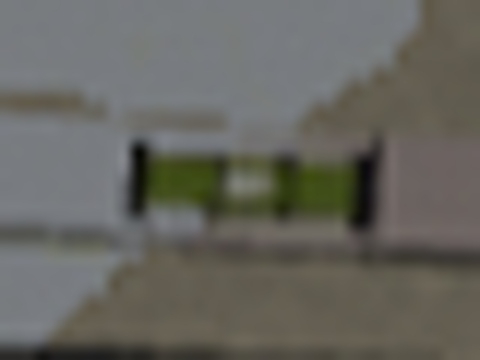

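The lines are at about −7.5 and +9.2 and the bubble at +1.7, so about 0.8 mm remains towards the hinge. I'll turn another 12° clockwise and settle, then release, lift, and look from straight above.

Emit:
{"fn": "step_arm", "kwargs": {
  "targets": [
    [[0, 0, 0, 0, 0, -1, 0], [0, 0, 0, 0, 0, -1, 0], [0, 0, 0, 0, 0, -1, 0], [0, 0, 0, 0, 0, 0, 0], [0, 0, 0, 0, 0, 0, 0]]
  ]
}}

```text
t: 19.38
ee_pos: [500.0, -280.7, 311.5]
orientation: [3.082, -0.602, 0.005]
ft_force: [4.9, -1.4, -2.1]
width: 39.5
grasp_force: 30.0
```

Emit:
{"fn": "step_arm", "kwargs": {
  "targets": [
    [[0, 0, 0, 0, 0, 0, 0.65], [0, 0, 0, 0, 0, 0, 0.65], [0, 0, 0, 0, 0, 0, 0.75], [0, 0, 0, 0, 0, 0, 0.75], [0, 0, 0.2, 0, 0, 0, 0.75]]
  ]
}}

```text
t: 20.0
ee_pos: [498.8, -279.9, 320.9]
orientation: [-3.083, 0.6, 0.003]
ft_force: [-0.1, 0.4, 0.0]
width: 66.1
grasp_force: 0.0
```

Emit:
{"fn": "step_arm", "kwargs": {
  "targets": [
    [[0, 0, 0.4, 0, 0, 0, 0.75], [0, 0, 0.5, 0, 0, 0, 1], [0, 0, 0.3, 0, 0, 0, 1], [0, 0, 0, 0, 0, 0, 1], [0, 0, 0, 0, 0, 0, 1]]
  ]
}}

```text
t: 20.62
ee_pos: [498.8, -279.9, 380.6]
orientation: [-3.084, 0.6, 0.001]
ft_force: [-0.2, 0.4, -0.4]
width: 87.9
grasp_force: 0.0
```

Emit:
{"fn": "step_arm", "kwargs": {
  "targets": [
    [[-0.063, 0.395, 0, 0, 0, 0.5, 1], [-0.063, 0.395, 0, 0, 0, 0.5, 1], [-0.063, 0.395, 0, 0, 0, 0.5, 1], [-0.063, 0.395, 0, 0, 0, 0.5, 1], [-0.063, 0.395, 0, 0, 0, 0.5, 1]]
  ]
}}

```text
t: 21.25
ee_pos: [483.1, -179.7, 381.3]
orientation: [3.125, -0.324, 0.0]
ft_force: [0.2, -0.0, -0.3]
width: 87.7
grasp_force: 0.0
```

Emit:
{"fn": "step_arm", "kwargs": {
  "targets": [
    [[-0.063, 0.395, 0, 0, 0, 0.5, 1], [-0.063, 0.395, 0, 0, 0, 0.5, 1], [-0.063, 0.395, 0, 0, 0, 0.5, 1], [-0.063, 0.395, 0, 0, 0, 0.5, 1], [-0.063, 0.395, 0, 0, 0, 0.5, 1]]
  ]
}}

```text
t: 21.88
ee_pos: [467.3, -81.3, 381.2]
orientation: [3.141, -0.051, 0.0]
ft_force: [0.0, 0.9, -0.4]
width: 87.8
grasp_force: 0.0
```

```bash
python3 - <<'E'
from bub import *
for _ in range(4): d=grab('wrist')
cv2.imwrite('pics/w6.png',d['pixels'][:,:,::-1])
o=readout.get_obs();print(o['t'],o['ee_pos'],o['orientation'],o['qpos'].round(2))
p=proj(d,(467.3,-82.3,127));print(p);x,y=p.astype(int)
im=d['pixels'][max(y-45,0):y+45,x-60:x+60,::-1];cv2.imwrite('pics/b6.png',cv2.resize(im,None,fx=6,fy=6,interpolation=2))
s,v=prof(d,(467.3,-82.3),off=(-1,0,1));print([(int(a),b.astype(int).tolist()) for a,b in zip(s,v.round(0))])
E
```

```text
22.075 [467.68709408 -82.24449639 381.2913341 ] [ 3.14090131e+00 -5.36652634e-02  5.96843522e-04] [-0.2   0.24  1.97 -0.    0.93  1.41]
[280.2419087  218.05099931]
[(-28, [112, 103, 102]), (-27, [112, 104, 102]), (-26, [108, 100, 99]), (-25, [44, 41, 40]), (-24, [26, 25, 23]), (-23, [27, 26, 24]), (-22, [27, 26, 24]), (-21, [36, 37, 29]), (-20, [68, 76, 44]), (-19, [90, 104, 51]), (-18, [90, 105, 51]), (-17, [90, 105, 52]), (-16, [90, 105, 51]), (-15, [90, 105, 51]), (-14, [90, 105, 52]), (-13, [90, 105, 52]), (-12, [90, 105, 51]), (-11, [90, 105, 51]), (-10, [89, 104, 51]), (-9, [90, 105, 51]), (-8, [89, 104, 51]), (-7, [87, 102, 50]), (-6, [56, 64, 37]), (-5, [47, 51, 33]), (-4, [89, 101, 54]), (-3, [101, 109, 68]), (-2, [110, 115, 78]), (-1, [112, 117, 81]), (0, [114, 118, 82]), (1, [113, 117, 82]), (2, [113, 118, 82]), (3, [113, 117, 81]), (4, [112, 117, 81]), (5, [110, 116, 79]), (6, [102, 110, 68]), (7, [92, 105, 55]), (8, [88, 103, 50]), (9, [86, 101, 49]), (10, [47, 52, 32]), (11, [46, 51, 30]), (12, [89, 104, 50]), (13, [89, 104, 50]), (14, [89, 104, 50]), (15, [89, 104, 50]), (16, [89, 104, 50]), (17, [89, 104, 50]), (18, [89, 104, 50]), (19, [89, 104, 50]), (20, [89, 104, 50]), (21, [88, 104, 50]), (22, [89, 103, 49]), (23, [89, 103, 50]), (24, [87, 101, 49]), (25, [68, 75, 42]), (26, [31, 32, 25]), (27, [23, 22, 21]), (28, [24, 23, 21])]
```

View pics/b6.png

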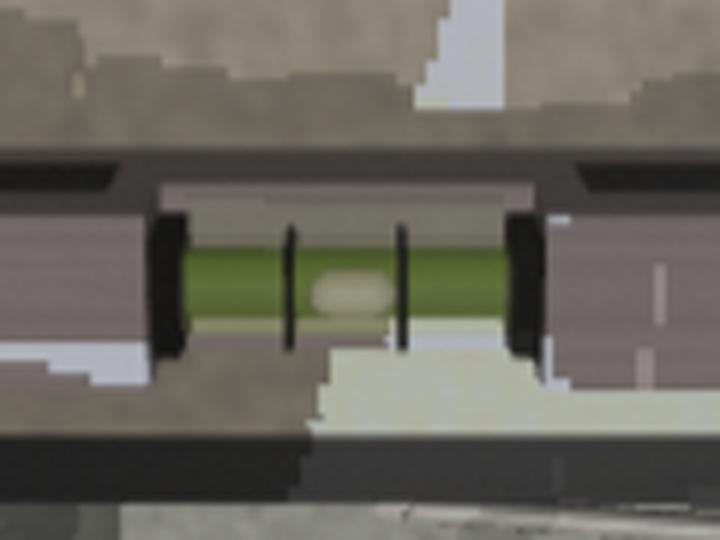

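From directly above, the lines are at crop columns 290 and 402 (middle 346) and the bubble spans 311–393 (middle 352). It is about 0.8 mm past centre, towards the foot. A subpixel measurement will confirm this and that the bubble has settled.

```bash
cat >> bub.py <<'E'
def meas(d,c,z=132,yaw=np.radians(88)):
    # lines from the tube's far rim rows (dark minima); bubble from blue channel rise inside the tube
    s=np.arange(-22,22.01,.1);a=np.array([np.cos(yaw),np.sin(yaw)]);n=np.array([-a[1],a[0]])
    im=d['pixels'].astype(np.float32);out=[]
    for k in np.arange(-6,6.1,.5):
        P=np.array([[proj(d,[*(np.array(c)+t*a+k*n),z]) for t in s]],np.float32)
        out.append(cv2.remap(im,P[:,:,0],P[:,:,1],cv2.INTER_LINEAR)[0])
    v=np.array(out);g=v[:,:,1]/(v[:,:,2]+1)
    row=np.argmax((g>1.6).sum(1)>0)
    tube=[i for i in range(len(v)) if np.median(g[i])>1.6]
    t=v[tube].mean(0)
    dk=np.clip(np.median(t[:,1])*.75-t[:,1],0,None);dk[abs(s)>15]=0
    mid=(s*dk).sum()/dk.sum()
    l=[(s*dk)[q].sum()/dk[q].sum() for q in(s<mid,s>=mid)];mid=sum(l)/2
    b=t[:,2]-np.median(t[:,2]);w=(s>l[0]+.0)&(s<l[1]+.0)
    bb=np.clip(b,0,None)*w;bb[bb<.25*bb.max()]=0
    sc=15/(l[1]-l[0]);on=s[bb>.5*bb.max()]
    return dict(lines=np.round(l,2),off=round(((s*bb).sum()/bb.sum()-mid)*sc,2),edge=round(((on[0]+on[-1])/2-mid)*sc,2),len=round((on[-1]-on[0])*sc,1),rows=len(tube))
E
python3 - <<'E'
from bub import *
for _ in range(3): d=grab('wrist'); print(meas(d,(467.3,-82.3)))
print(readout.get_obs()['t'])
E
```

```text
{'lines': array([-5.17, 10.35]), 'off': np.float64(-0.96), 'edge': np.float64(-1.01), 'len': np.float64(9.6), 'rows': 18}
{'lines': array([-5.22, 10.28]), 'off': np.float64(-0.9), 'edge': np.float64(-0.85), 'len': np.float64(9.6), 'rows': 18}
{'lines': array([-5.19, 10.33]), 'off': np.float64(-0.94), 'edge': np.float64(-0.94), 'len': np.float64(9.7), 'rows': 18}
22.225
```

It is −0.93 mm off, towards the foot, and settled. I'll go back and turn the grip about 15° anticlockwise.

Emit:
{"fn": "step_arm", "kwargs": {
  "targets": [
    [[0.065, -0.396, 0, 0, 0, 0, 0.8], [0.065, -0.396, 0, 0, 0, 0, 0.8], [0.065, -0.396, 0, 0, 0, 0, 0.8], [0.065, -0.396, 0, 0, 0, 0, 0.8], [0.065, -0.396, 0, 0, 0, 0, 0.8]]
  ]
}}

```text
t: 22.85
ee_pos: [484.0, -183.0, 381.1]
orientation: [-3.141, 0.056, 0.0]
ft_force: [0.9, -0.2, -0.5]
width: 70.4
grasp_force: 0.0
```

Emit:
{"fn": "step_arm", "kwargs": {
  "targets": [
    [[0.065, -0.396, 0, 0, 0, 0, 0.8], [0.065, -0.396, 0, 0, 0, 0, 0.8], [0.065, -0.396, 0, 0, 0, 0, 0.8], [0.065, -0.396, 0, 0, 0, 0, 0.8], [0.065, -0.396, 0, 0, 0, 0, 0.8]]
  ]
}}

```text
t: 23.48
ee_pos: [500.3, -281.9, 381.2]
orientation: [-3.141, 0.055, -0.0]
ft_force: [-0.1, -0.4, -0.6]
width: 69.9
grasp_force: 0.0
```

Emit:
{"fn": "step_arm", "kwargs": {
  "targets": [
    [[0, 0, 0, 0, 0, 0, 0.8], [0, 0, -0.4, 0, 0, 0, 0.8], [0, 0, -0.5, 0, 0, 0, 0.8], [0, 0, -0.3, 0, 0, 0, 0.8], [0, 0, -0.2, 0, 0, 0, 0.8]]
  ]
}}

```text
t: 24.1
ee_pos: [500.1, -280.3, 310.5]
orientation: [-3.141, 0.055, 0.001]
ft_force: [-0.9, 0.4, 0.0]
width: 70.5
grasp_force: 0.0
```

Emit:
{"fn": "step_arm", "kwargs": {
  "targets": [
    [[0, 0, 0, 0, 0, 0, 0], [0, 0, 0, 0, 0, 0, 0], [0, 0, 0, 0, 0, 0, 0], [0, 0, 0, 0, 0, 0, 0], [0, 0, 0, 0, 0, 0, 0]]
  ]
}}

```text
t: 24.72
ee_pos: [500.3, -280.7, 311.8]
orientation: [3.141, -0.055, 0.001]
ft_force: [-0.4, 0.5, 5.0]
width: 39.6
grasp_force: 30.0
```

Emit:
{"fn": "step_arm", "kwargs": {
  "targets": [
    [[0, 0, 0, 0, 0, 0.8, 0], [0, 0, 0, 0, 0, 1, 0], [0, 0, 0, 0, 0, 1, 0], [0, 0, 0, 0, 0, 0.85, 0], [0, 0, 0, 0, 0, 0, 0]]
  ]
}}

```text
t: 25.35
ee_pos: [500.3, -280.6, 311.8]
orientation: [3.122, 0.346, 0.001]
ft_force: [-0.9, 2.2, 4.3]
width: 39.5
grasp_force: 30.0
```

Emit:
{"fn": "step_arm", "kwargs": {
  "targets": [
    [[0, 0, 0, 0, 0, 0, 0], [0, 0, 0, 0, 0, 0, 0.7], [0, 0, 0, 0, 0, 0, 0.8], [0, 0, 0, 0, 0, 0, 0.8], [0, 0, 0.2, 0, 0, 0, 0.8]]
  ]
}}

```text
t: 25.98
ee_pos: [499.8, -280.5, 320.8]
orientation: [-3.122, -0.344, 0.002]
ft_force: [-0.6, -1.2, -0.2]
width: 70.3
grasp_force: 0.0
```

Emit:
{"fn": "step_arm", "kwargs": {
  "targets": [
    [[0, 0, 0.5, 0, 0, 0, 0.8], [0, 0, 0.7, 0, 0, 0, 0.8], [-0.08, 0.5, 0, 0, 0, 0, 1], [-0.08, 0.5, 0, 0, 0, -0.65, 1], [-0.08, 0.5, 0, 0, 0, -1, 1]]
  ]
}}

```text
t: 26.6
ee_pos: [487.3, -204.0, 380.7]
orientation: [-3.137, -0.161, 0.002]
ft_force: [0.7, -0.0, 0.6]
width: 87.3
grasp_force: 0.0
```

Emit:
{"fn": "step_arm", "kwargs": {
  "targets": [
    [[-0.08, 0.5, 0, 0, 0, -1, 1], [-0.08, 0.5, 0, 0, 0, -1, 1], [-0.08, 0.5, 0, 0, 0, 0, 1], [-0.08, 0.5, 0, 0, 0, 0, 1], [-0.08, 0.46, 0, 0, 0, 0, 1]]
  ]
}}

```text
t: 27.22
ee_pos: [467.1, -81.0, 380.6]
orientation: [-3.141, 0.054, 0.002]
ft_force: [-0.2, 0.7, 0.4]
width: 88.0
grasp_force: 0.0
```

Emit:
{"fn": "step_arm", "kwargs": {
  "targets": [
    [[0, 0, 0, 0, 0, 0, 1], [0, 0, 0, 0, 0, 0, 1], [0, 0, 0, 0, 0, 0, 1], [0, 0, 0, 0, 0, 0, 1], [0, 0, 0, 0, 0, 0, 1]]
  ]
}}

```text
t: 27.85
ee_pos: [468.1, -82.9, 381.1]
orientation: [-3.141, 0.056, 0.0]
ft_force: [0.2, 0.1, -0.1]
width: 87.7
grasp_force: 0.0
```

```bash
python3 - <<'E'
from bub import *
for _ in range(3): d=grab('wrist'); print(meas(d,(467.3,-82.3)))
cv2.imwrite('pics/w7.png',d['pixels'][:,:,::-1])
o=readout.get_obs();print(o['t'],o['ee_pos'],o['orientation'])
p=proj(d,(467.3,-82.3,127));x,y=p.astype(int)
im=d['pixels'][y-45:y+45,x-60:x+60,::-1];cv2.imwrite('pics/b7.png',cv2.resize(im,None,fx=6,fy=6,interpolation=2))
# level ends/axis
print(onz(d,(280,215),142))
E
```

```text
{'lines': array([-5.23, 10.22]), 'off': np.float64(-0.06), 'edge': np.float64(-0.09), 'len': np.float64(9.7), 'rows': 18}
{'lines': array([-5.17, 10.26]), 'off': np.float64(-0.09), 'edge': np.float64(-0.14), 'len': np.float64(9.7), 'rows': 18}
{'lines': array([-5.31, 10.21]), 'off': np.float64(0.04), 'edge': np.float64(-0.0), 'len': np.float64(9.8), 'rows': 18}
28.0 [468.08303493 -82.76461718 381.15167669] [-3.14109343e+00  5.56583644e-02  1.28636716e-04]
[474.72509635 -83.41587509 142.        ]
```

The bubble is centred, within 0.1 mm over three readings. I'll check the level's position across its width before pressing.

```bash
python3 - <<'E'
from bub import *
d=grab('wrist')
for u in(240,325,345): print(u,[(r,d['pixels'][r,u].tolist()) for r in range(196,250,2)])
for r in(208.5,237): print(onz(d,(280,r),140.5))
E
```

```text
240 [(196, [112, 107, 95]), (198, [86, 81, 75]), (200, [62, 58, 57]), (202, [62, 57, 56]), (204, [61, 57, 56]), (206, [63, 59, 56]), (208, [62, 58, 56]), (210, [105, 97, 95]), (212, [113, 104, 104]), (214, [111, 103, 102]), (216, [115, 105, 104]), (218, [114, 105, 103]), (220, [113, 105, 104]), (222, [113, 105, 103]), (224, [113, 105, 104]), (226, [109, 101, 101]), (228, [113, 104, 103]), (230, [113, 105, 104]), (232, [175, 179, 184]), (234, [176, 179, 187]), (236, [175, 178, 187]), (238, [129, 124, 126]), (240, [109, 104, 94]), (242, [105, 99, 89]), (244, [112, 106, 95]), (246, [66, 63, 58]), (248, [35, 35, 35])]
325 [(196, [117, 111, 99]), (198, [83, 77, 73]), (200, [50, 48, 47]), (202, [31, 31, 31]), (204, [35, 34, 33]), (206, [62, 57, 57]), (208, [65, 60, 59]), (210, [106, 98, 97]), (212, [111, 103, 102]), (214, [114, 106, 105]), (216, [113, 105, 104]), (218, [111, 102, 102]), (220, [113, 104, 104]), (222, [114, 105, 105]), (224, [113, 104, 103]), (226, [109, 101, 101]), (228, [112, 104, 103]), (230, [116, 106, 105]), (232, [112, 103, 102]), (234, [114, 105, 104]), (236, [114, 10
[... 155 characters left out ...]
96, [114, 108, 97]), (198, [82, 78, 74]), (200, [52, 51, 50]), (202, [32, 31, 31]), (204, [35, 34, 34]), (206, [62, 58, 58]), (208, [65, 60, 60]), (210, [105, 97, 97]), (212, [112, 104, 103]), (214, [115, 107, 106]), (216, [113, 105, 104]), (218, [112, 104, 102]), (220, [113, 106, 105]), (222, [114, 106, 105]), (224, [113, 105, 104]), (226, [109, 101, 101]), (228, [111, 103, 102]), (230, [115, 107, 106]), (232, [110, 103, 102]), (234, [122, 115, 116]), (236, [124, 118, 120]), (238, [133, 129, 125]), (240, [175, 179, 163]), (242, [175, 178, 167]), (244, [176, 180, 175]), (246, [73, 73, 73]), (248, [57, 56, 56])]
[479.56834969 -83.52752062 140.5       ]
[456.03539766 -82.69633774 140.5       ]
```

View pics/w7.png

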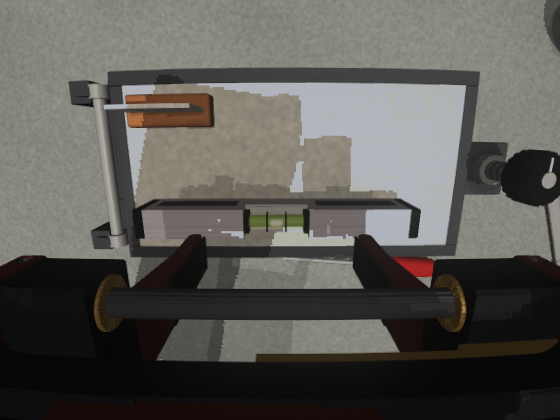

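The level spans x 455.7–479 (centre 467.4) and its middle is at about y −80. The open fingers at ±44 mm straddle the vial over the solid top, and the block at (170,110) is clear. Descending to press.

Emit:
{"fn": "step_arm", "kwargs": {
  "targets": [
    [[-0.014, 0.05, -0.2, 0, 0, 0, 1], [0, 0, -0.35, 0, 0, 0, 1], [0, 0, -0.3, 0, 0, 0, 1], [0, 0, -0.15, 0, 0, 0, 1], [0, 0, -0.04, 0, 0, 0, 1]]
  ]
}}

```text
t: 28.68
ee_pos: [467.3, -80.0, 328.5]
orientation: [-3.141, 0.055, 0.002]
ft_force: [0.1, -0.2, 0.0]
width: 88.2
grasp_force: 0.0
```

Emit:
{"fn": "step_arm", "kwargs": {
  "targets": [
    [[0, 0, -0.02, 0, 0, 0, 1], [0, 0, -0.02, 0, 0, 0, 1], [0, 0, -0.02, 0, 0, 0, 1], [0, 0, 0, 0, 0, 0, 1], [0, 0, 0, 0, 0, 0, 1]]
  ]
}}

```text
t: 29.3
ee_pos: [467.4, -80.1, 326.3]
orientation: [3.141, -0.055, 0.0]
ft_force: [-0.1, -0.6, 0.3]
width: 88.0
grasp_force: 0.0
```

Emit:
{"fn": "step_arm", "kwargs": {
  "targets": [
    [[0, 0, -0.015, 0, 0, 0, 1], [0, 0, -0.015, 0, 0, 0, 1], [0, 0, 0, 0, 0, 0, 1], [0, 0, 0, 0, 0, 0, 1], [0, 0, 0, 0, 0, 0, 1]]
  ]
}}

```text
t: 29.92
ee_pos: [467.4, -80.1, 324.7]
orientation: [-3.141, 0.055, -0.0]
ft_force: [-0.8, -0.4, -1.3]
width: 87.9
grasp_force: 0.0
```

Emit:
{"fn": "step_arm", "kwargs": {
  "targets": [
    [[0, 0, -0.01, 0, 0, 0, 1], [0, 0, -0.01, 0, 0, 0, 1], [0, 0, 0, 0, 0, 0, 1], [0, 0, 0, 0, 0, 0, 1], [0, 0, 0, 0, 0, 0, 1]]
  ]
}}

```text
t: 30.55
ee_pos: [467.5, -80.1, 324.3]
orientation: [3.141, -0.055, 0.001]
ft_force: [-2.6, 0.1, 9.9]
width: 88.1
grasp_force: 4.2
```

Emit:
{"fn": "step_arm", "kwargs": {
  "targets": [
    [[0, 0, -0.01, 0, 0, 0, 1], [0, 0, 0, 0, 0, 0, 1], [0, 0, 0, 0, 0, 0, 1], [0, 0, 0, 0, 0, 0, 1], [0, 0, 0, 0, 0, 0, 1]]
  ]
}}

```text
t: 31.18
ee_pos: [467.5, -80.1, 324.3]
orientation: [3.141, -0.055, 0.001]
ft_force: [-3.4, 0.3, 14.2]
width: 87.7
grasp_force: 7.1
```

Emit:
{"fn": "step_arm", "kwargs": {
  "targets": [
    [[0, 0, -0.01, 0, 0, 0, 1], [0, 0, 0, 0, 0, 0, 1], [0, 0, 0, 0, 0, 0, 1], [0, 0, 0, 0, 0, 0, 1], [0, 0, 0, 0, 0, 0, 1]]
  ]
}}

```text
t: 31.8
ee_pos: [467.5, -80.1, 324.3]
orientation: [3.141, -0.055, 0.001]
ft_force: [-5.6, 1.5, 19.8]
width: 87.6
grasp_force: 9.9
```

Emit:
{"fn": "step_arm", "kwargs": {
  "targets": [
    [[0, 0, 0, 0, 0, 0, 1], [0, 0, 0, 0, 0, 0, 1], [0, 0, 0, 0, 0, 0, 1], [0, 0, 0, 0, 0, 0, 1], [0, 0, 0, 0, 0, 0, 1]]
  ]
}}

```text
t: 32.42
ee_pos: [467.5, -80.1, 324.2]
orientation: [3.141, -0.055, 0.001]
ft_force: [-5.3, 1.3, 19.0]
width: 87.8
grasp_force: 9.9
```

```bash
python3 - <<'E'
from bub import *
for _ in range(3):
    d=grab('wrist'); o=readout.get_obs(); print(o['t'],o['ft_force'],o['ee_pos'])
    try: print(meas(d,(467.3,-80)))
    except Exception as e: print(e)
p=proj(d,(467.3,-80,127));print(p);x,y=p.astype(int)
cv2.imwrite('pics/b8.png',cv2.resize(d['pixels'][max(y-70,0):y+50,max(x-80,0):x+80,::-1],None,fx=4,fy=4,interpolation=2))
E
```

```text
32.475 [-5.96420133  0.70841313 20.36265214] [467.51513855 -80.08262968 324.26277847]
{'lines': array([-7.74,  7.98]), 'off': np.float64(-0.02), 'edge': np.float64(-0.02), 'len': np.float64(9.5), 'rows': 20}
32.525 [-5.86649064  1.27353713 19.65574844] [467.51286133 -80.08923359 324.25102018]
{'lines': array([-7.74,  7.97]), 'off': np.float64(-0.03), 'edge': np.float64(-0.02), 'len': np.float64(9.5), 'rows': 20}
32.575 [-6.14044567  1.67154418 19.4982388 ] [467.52685325 -80.09587949 324.25913833]
{'lines': array([-7.74,  7.97]), 'off': np.float64(-0.02), 'edge': np.float64(-0.02), 'len': np.float64(9.5), 'rows': 20}
[279.34438022 242.63547345]
```

Pressing steadily at about 20 N, with the bubble within 0.03 mm of centre. Handing in.

```bash
python3 -c "
from workcell import ctrl
print(ctrl.close_job())"
```

```text
the job is handed in; nothing more can be done
None
```

The level lies lengthwise on the shelf's board, the shelf is levelled with the bubble measured within 0.1 mm of centre, and the job was handed in at about 33 s with the gripper still pressing the level down at about 20 N.

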